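Shut the tool chest and latch its strap

ROBOT

A 6-joint arm with a two-finger parallel gripper is mounted at the origin on the work surface. World frame = base frame: x ahead of the robot, y to its left, z up, the work surface at z = 0. Lengths are in m, angles in rad, forces in N, time in s.
With the tool pointing down it reaches from about 0.25 to 0.725 m from the base axis. Payload 4 kg.
Tool frame: the origin (TCP) lies at the very end of the fingers, on their centre line; the grasp point (between the pads) lies 19 mm behind it; y points along the fingers, z is the direction in which the jaws open and shut, and the axes are right-handed (so a half turn about y gives the same grasp; the last joint's range is limited). The gripper opens to 85 mm and grips with 20 to 120 N. Pads are 22 mm wide; open, the fingers measure 114 mm over their backs; the gripper's body (76 mm by 85 mm) begins 54 mm behind the grasp point. The pads swing forward as they close: fully open they stand 13 mm farther back than shut.
Start: joints at [1.14, 0.241, 0.005, 1.335, 0, 1.571], TCP at [0.209, 0.454, 0.199] pointing down, gripper open.
Joint ranges: [-2.72, 2.72], [-1.05, 1.87], [-1.09, 1.28], [-1.99, 2.15], [-1.42, 1.44], [-3.14, 3.14]. Speed limits (rad/s): [2.79, 2.79, 3.14, 3.14, 3.14, 3.14].

INTERFACE

Orientations are given as a unit quaternion [x, y, z, w].
In Python, from workcell import bot gives the robot as it stands. The module is installed in compiled form; this text tells all that it offers.
- The arm moves only by the tool move_arm, never from a script. Its argument "increments" is a list of rows, each an object with "grip": the closure, from 0 (fully open) to 1 (shut); "linear": the shift along the tool's x, y, z scaled (see below), a list of three; "twist": the turn about the tool's y scaled (see below). A call has exactly 5 rows; each row shifts and turns the pose as measured when the row begins, along the tool's axes as they then stand; what a row does not reach is not made up. The controller multiplies each number of a shift by 0.2 m and each number of a turn by 2 rad. A row lasts 1/10 s, in which the tool goes at most 50 mm and 8.59 degrees, less where a joint would pass 70% of its speed; a pose out of reach is approached as far as the arm can. A call with a number of a shift or a turn outside -1 to 1 is refused whole. A call with a gripper value outside its range is refused whole. The fingers move at their own pace and stop on an object; the grip force is fixed at half the most. Time passes only in rows, so rows that do not move let the fingers close, or fill a call up. It gives the time, the measured TCP pose, the force and the opening at its end, in the units of the state.
- bot.get_obs(): the state, without advancing time (a new reading comes with each control period).
- bot.camera(name): name is "scene" or "side" or "wrist"; returns (picture, depth): 480x640x3 uint8, blue, green, red; 480x640 float32, m along the optical axis (not along the pixel's ray), 0 where there is no reading.
- bot.camera_params(name): a dict with "camera_matrix" (3x3 intrinsics, pixels), "rvec" (rotation vector, rad) and "tvec" (3), from world to camera coordinates, as OpenCV has them; the wrist camera has in their place "T_tool_cam" (4x4, takes a point from camera to tool coordinates, whose origin is the TCP and whose axes are the tool frame's). Camera axes: x right, y down, z forward; pixel columns grow to the right and rows downward; lengths in m; the calibration is good to about 2 mm. A picture is of the moment at which its call begins: read the wrist's pose just before it. camera_params takes no time and is no camera call.
- bot.job_done(): hands the job in, once; it reports no verdict.
The state is a dict: "clock": time; "joint_pos": joint angles; "joint_vel": joint speeds; "tau": joint torques, N m; "eef_pos": TCP position; "tool_rot": TCP orientation; "ft_force": force on the tool from outside, world axes, zero at the start; "ft_torque": the same for the moment, N m; "grip_width": finger opening in m.
Only numpy, scipy, OpenCV 4.12 (cv2) and the standard library are available. Lean on these libraries where they do the work, as an engineer would, in place of code of your own. Each camera call takes 0.05 s, during which the arm holds its last target. There are 200 camera calls.

TASK

Shut the lid of the wooden tool chest on the garage bench, then swing the red latch strap over the lid and press it down onto its rubber pad until the brass spring bolt snaps over its nose and holds it. Press until it clicks but do not crush the pad, and leave the can, jar, hammer and screwdriver where they are.

Things in the scene. Friction and masses are not known exactly. Their poses are not given: they have to be found in the camera images.
- chest: wooden tool chest fixed to the bench, 220 deep (its x), 360 long (its y), 142 mm high with the lid shut. Origin: centre of its underside; x points from the front (strap side) to the rear (lid hinge side), z up. Lid hinge along y at x = 110, z = 130 mm. Strap pin along y at x = -122, y = 0, z = 162 mm, between two steel cheeks (to y = +-26, top z = 170 mm)
- lid (a joint): lid angle in rad: 0 shut, grows as its front edge rises; stiff hinge, stays where it is left (2 to 8 N at the front edge moves it). A 12 mm board; on it, in the middle, a grey bolt housing 34 x 40 mm, 36 mm high, centred 73 mm in front of the lid hinge
- lid_edge (a point): middle of the lid's front edge, top face, 220 mm from the lid hinge axis
- hasp (a joint): latch strap angle in rad: 0 closed, level over the lid towards the rear; pi/2 upright; 2 to 2.6 leaning out over the front. Stays where it is left. Laid down unlatched it stands on the pad at 0.05 to 0.07; latched it is held at 0 to 0.01. The bolt snaps when it is pressed to about 0 to -0.01, which takes about 11 to 14 N at 105 mm from the pin; -0.045 takes about 23 N
- hasp_hinge (a point): middle of the strap's hinge pin; x axis along the strap to its nose, y along the pin
- hasp_nose (a point): end of the red strap, 133 mm from the pin. The strap is a flat bar 28 mm wide, 6 mm thick, its mid-plane through the pin; closed, its top is 23 mm and its underside 17 mm above the lid. A black rubber spring pad (18 mm across, on the lid) stands under it 85 mm from the pin
- bolt (a joint): brass spring bolt on the lid, in m: 0 sprung out over the strap's nose, up to 0.012 pushed back towards the rear; it has a sloped top, so the strap's nose pushes it back as it comes down
- catch (a point): front lip of the brass bolt, underside, 125 mm from the strap's pin when the lid is shut: it covers the last 8 mm of the latched strap. Bolt 26 mm wide, its slope rises 20 mm above the strap
- paint_can: red and steel paint can, 84 mm across, 96 mm high; origin centre of its underside
- jar: amber jar with yellow lid, 70 mm across, 105 mm high; origin centre of its underside
- hammer: hammer lying on the bench, 260 mm long along its x; origin under its middle
- screwdriver: screwdriver with orange handle lying on the bench, 200 mm long along its x; origin under its middle

How it is judged:
On the way, in this order (a step that is already met when the one before it is completed fails the run):
1. the lid is shut (within 0.03 rad, 6 mm at its front edge) while the strap is still open (value of joint lid below 0.03 rad and value of joint hasp above 0.3 rad), for 0.2 s.
2. the strap is swung over and clicked in: strap within 0.025 rad (3 mm at its nose) of closed, bolt sprung back out over it to within 3 mm (value of joint lid below 0.03 rad and value of joint hasp below 0.025 rad and value of joint bolt below 0.003 m), for 0.2 s.
At the end, for the whole second after the job is handed in: The lid is shut within 0.03 rad; the strap, let go, stays down within 0.025 rad (3 mm at its nose) of closed with the bolt out over it to within 3 mm; the fingers touch neither chest, lid nor strap (all of step 2 and value of joint hasp above -0.025 rad and contact force between the fingers and chest below 0.1 N).
It fails at once if the strap is pressed more than 0.045 rad (6 mm at its nose) below closed, crushing the pad: about 23 N at 105 mm from the pin (value of joint hasp below -0.045 rad).
It fails at once if the paint can is moved by more than 30 mm (distance of paint_can from where it was at the start of the episode above 0.03 m).
It fails at once if the jar is moved by more than 30 mm (distance of jar from where it was at the start of the episode above 0.03 m).
It fails at once if the hammer is moved by more than 30 mm (distance of hammer from where it was at the start of the episode above 0.03 m).
It fails at once if the screwdriver is moved by more than 30 mm (distance of screwdriver from where it was at the start of the episode above 0.03 m).
It also fails if it takes over 51 s, if anything falls off the work surface, if the arm or the gripper's body presses on something with over 40 N, if the wrist force passes 120 N, or if a joint passes its speed limit or range.

## Working session

There is one attempt and no reset: what is moved stays moved. The work goes in short steps, Python scripts to look and compute and a tool call to move; the robot and the scene stay as the last step left them, time stands still between calls to the robot, and variables do not carry over. Pictures are saved under pics/ and viewed, about 8 in all and at most 12, crops included, and the job is handed in when it is done.

Besides the shell and the picture viewer there is one more tool, called after "Emit:" by a JSON object that holds its "op" and its "data". move_arm: Moves the arm, as the interface text tells. Its arguments: {"type":"object","properties":{"increments":{"type":"array"}},"required":["increments"]}

```bash
mkdir -p pics
cat > h.py <<'E'
import numpy as np, cv2
from scipy.spatial.transform import Rotation as R
from workcell import bot
def cam(n):
    o=bot.get_obs(); im,d=bot.camera(n); p=bot.camera_params(n); K=np.array(p["camera_matrix"])
    if n=="wrist":
        T=np.eye(4); T[:3,:3]=R.from_quat(o["tool_rot"]).as_matrix(); T[:3,3]=o["eef_pos"]; W=T@np.array(p["T_tool_cam"])
    else:
        C=np.eye(4); C[:3,:3]=cv2.Rodrigues(np.array(p["rvec"]))[0]; C[:3,3]=np.ravel(p["tvec"]); W=np.linalg.inv(C)
    return im,d,K,W
def cloud(d,K,W):
    v,u=np.mgrid[:480,:640]; P=np.stack([(u-K[0,2])/K[0,0]*d,(v-K[1,2])/K[1,1]*d,d],-1)
    return P@W[:3,:3].T+W[:3,3]
def obs():
    o=bot.get_obs(); print({k:np.round(o[k],3).tolist() for k in ("clock","joint_pos","eef_pos","tool_rot","ft_force","grip_width")})
    print("tool axes (cols)\n",R.from_quat(o["tool_rot"]).as_matrix().round(3))
E
python3 - <<'E'
from h import *
obs()
for n in("scene","side"):
    im,d,K,W=cam(n); cv2.imwrite(f"pics/{n}0.png",im); np.savez(f"{n}0.npz",P=cloud(d,K,W),d=d); print(n,W.round(3).tolist())
E
```

```text
{'clock': 0.0, 'joint_pos': [1.14, 0.241, 0.004, 1.335, 0.0, 1.571], 'eef_pos': [0.209, 0.454, 0.198], 'tool_rot': [0.691, -0.151, 0.151, -0.69], 'ft_force': [-0.352, -0.293, 0.065], 'grip_width': 0.085}
tool axes (cols)
 [[ 0.909 -0.001  0.418]
 [-0.418 -0.002  0.909]
 [-0.    -1.    -0.002]]
scene [[0.371, 0.764, -0.528, 1.391], [0.929, -0.3, 0.219, -0.292], [0.009, -0.571, -0.821, 1.285], [0.0, 0.0, 0.0, 1.0]]
side [[0.941, -0.176, 0.288, 0.23], [-0.337, -0.525, 0.781, -1.019], [0.014, -0.833, -0.554, 0.857], [0.0, 0.0, 0.0, 1.0]]
```

View pics/scene0.png

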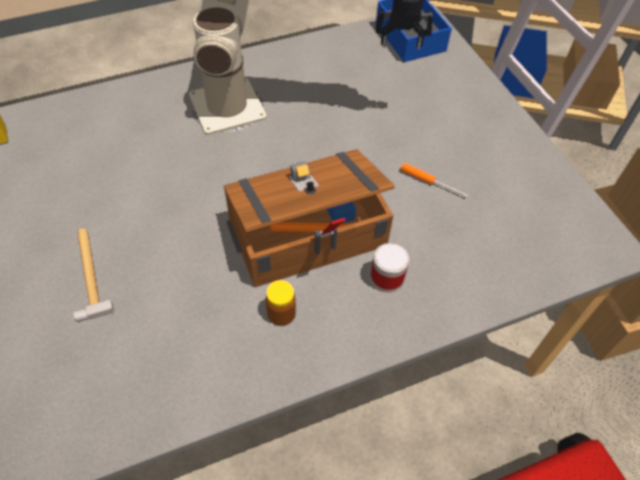

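View pics/side0.png

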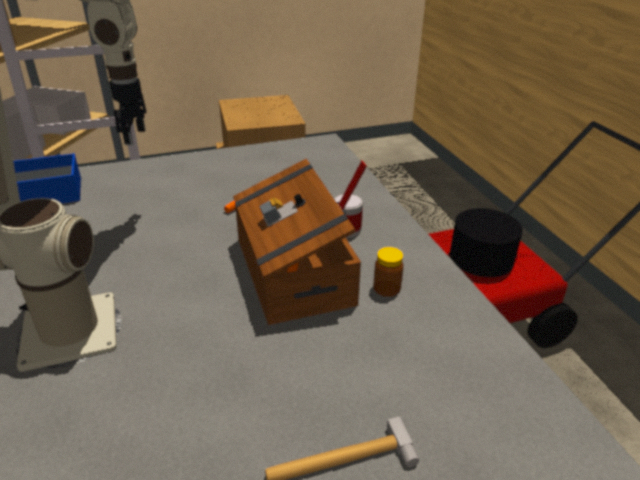

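The scene view shows the chest around (310,215), with the lid partly open. Its hinge side faces the robot, the strap (red, 335,225) leans out over the far side, the can is at (389,265) and the jar at (281,302). In the side view the strap's nose is at (362,165), and the lid's front edge runs from (352,235) to (308,162).

Run:
```python
from h import *
im=cv2.imread("pics/scene0.png");P=np.load("scene0.npz")["P"]
for n,(u,v) in dict(ftL=(253,256),ftR=(388,217),lidfL=(252,220),lidfR=(389,186),lidrL=(231,188),lidrR=(356,155),housing=(302,170),can=(390,255),jar=(281,291),strap=(335,223)).items():
    print(n,np.median(P[v-1:v+2,u-1:u+2].reshape(-1,3),0).round(3))
hsv=cv2.cvtColor(im,cv2.COLOR_BGR2HSV)
# strap red in both
for n,box in(("scene",(320,360,210,240)),("side",(335,370,155,212))):
    im=cv2.imread(f"pics/{n}0.png");P=np.load(f"{n}0.npz")["P"]
    h=cv2.cvtColor(im,cv2.COLOR_BGR2HSV);m=((h[...,0]<6)|(h[...,0]>173))&(h[...,1]>170)&(h[...,2]>70)
    k=np.zeros_like(m);k[box[2]:box[3],box[0]:box[1]]=1;m&=k
    Q=P[m];uv=np.argwhere(m);print(n,len(Q));o=np.argsort(Q[:,2]);print(np.c_[Q,uv[:,::-1]][o][::max(1,len(o)//12)].round(3))
a=cv2.imread("pics/scene0.png")[140:290,215:405];b=cv2.imread("pics/side0.png")[150:330,225:415]
cv2.imwrite("pics/crop0.png",np.vstack([cv2.resize(x,(760,y),interpolation=3)[:300] if 0 else cv2.resize(x,(400,int(400*x.shape[0]/x.shape[1]))) for x,y in((a,0),(b,0))])[:700] if 0 else np.hstack([cv2.resize(a,(400,400)),cv2.resize(b,(400,400))]))
```

```text
ftL [ 0.639 -0.121  0.13 ]
ftR [0.649 0.217 0.13 ]
lidfL [ 0.603 -0.105  0.216]
lidfR [0.63  0.217 0.223]
lidrL [ 0.445 -0.111  0.152]
lidrR [0.459 0.215 0.157]
housing [0.503 0.052 0.212]
can [0.732 0.186 0.096]
jar [ 0.735 -0.089  0.107]
strap [0.718 0.042 0.279]
scene 107
[[5.34e-01 1.22e-01 1.10e-02 3.31e+02 2.22e+02]
 [6.82e-01 4.90e-02 2.02e-01 3.30e+02 2.30e+02]
 [6.87e-01 4.40e-02 2.15e-01 3.29e+02 2.29e+02]
 [6.93e-01 4.60e-02 2.25e-01 3.31e+02 2.28e+02]
 [6.97e-01 3.70e-02 2.36e-01 3.28e+02 2.28e+02]
 [7.02e-01 4.60e-02 2.45e-01 3.33e+02 2.26e+02]
 [7.07e-01 3.60e-02 2.56e-01 3.30e+02 2.26e+02]
 [7.11e-01 3.70e-02 2.63e-01 3.31e+02 2.25e+02]
 [7.16e-01 4.80e-02 2.72e-01 3.37e+02 2.23e+02]
 [7.17e-01 3.60e-02 2.79e-01 3.32e+02 2.23e+02]
 [7.18e-01 4.40e-02 2.80e-01 3.36e+02 2.22e+02]
 [7.15e-01 5.30e-02 2.82e-01 3.39e+02 2.19e+02]
 [7.16e-01 4.50e-02 2.83e-01 3.36e+02 2.20e+02]
 [7.17e-01 4.00e-02 2.84e-01 3.34e+02 2.21e+02]]
side 245
[[6.63e-01 5.40e-02 1.70e-01 3.40e+02 2.05e+02]
 [6.67e-01 3.90e-02 1.80e-01 3.44e+02 2.04e+02]
 [6.71e-01 4.30e-02 1.92e-01 3.45e+02 1.99e+02]
 [6.74e-01 5.10e-02 2.01e-01 3.45e+02 1.94e+02]
 [6.79e-01 4.00e-02 2.12e-01 3.49e+02 1.92e+02]
 [6.84e-01 3.30e-02 2.20e-01 3.52e+02 1.90e+02]
 [6.92e-01 4.00e-02 2.29e-01 3.54e+02 1.85e+02]
 [6.95e-01 4.90e-02 2.37e-01 3.54e+02 1.80e+02]
 [6.96e-01 5.30e-02 2.46e-01 3.54e+02 1.76e+02]
 [7.03e-01 3.80e-02 2.55e-01 3.59e+02 1.75e+02]
 [7.07e-01 3.70e-02 2.63e-01 3.61e+02 1.72e+02]
 [7.11e-01 4.80e-02 2.70e-01 3.61e+02 1.67e+02]
 [7.16e-01 4.80e-02 2.80e-01 3.63e+02 1.63e+02]]
```

View pics/crop0.png

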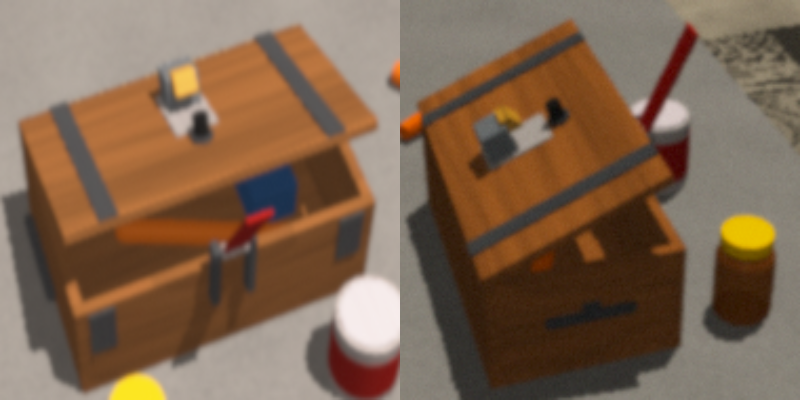

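Estimates: pin ≈ (0.658, 0.048, 0.162), chest yaw such that its front points to +x (tilt ≈ 0.04 rad), and lid ≈ 0.4 rad. The strap is at ≈ 2.0 rad with its nose near (0.717, 0.045, 0.283), which fits the 133 mm radius. I'll rise, align the jaws with the chest's y axis, and go above the lid's front edge beside the strap.

Emit:
{"op": "move_arm", "data": {"increments": [{"grip":1,"linear":[0,-0.25,0],"twist":-0.066},{"grip":1,"linear":[0,-0.25,0],"twist":-0.066},{"grip":1,"linear":[0,0,0],"twist":-0.066},{"grip":1,"linear":[0.16,0,-0.18],"twist":0},{"grip":1,"linear":[0.16,0,-0.18],"twist":0}]}}

```text
clock: 0.6
eef_pos: [0.2673, 0.378, 0.2951]
tool_rot: [0.713, -0.005, -0.001, -0.701]
ft_force: [0.8, 0.5, 0.0]
grip_width: 0.0125
```

Emit:
{"op": "move_arm", "data": {"increments": [{"grip":1,"linear":[0.16,0,-0.18],"twist":0},{"grip":1,"linear":[0.16,0,-0.18],"twist":0},{"grip":1,"linear":[0.16,0,-0.18],"twist":0},{"grip":1,"linear":[0.16,0,-0.18],"twist":0},{"grip":1,"linear":[0.16,0,-0.18],"twist":0}]}}

```text
clock: 1.1
eef_pos: [0.4297, 0.19, 0.2953]
tool_rot: [0.714, -0.004, -0.003, -0.701]
ft_force: [0.4, 1.1, 0.1]
grip_width: -0.0003
```

Emit:
{"op": "move_arm", "data": {"increments": [{"grip":1,"linear":[0.18,0,-0.23],"twist":0},{"grip":1,"linear":[0.18,0,-0.23],"twist":0},{"grip":1,"linear":[0.18,0,-0.23],"twist":0},{"grip":1,"linear":[0.18,0,-0.23],"twist":0},{"grip":1,"linear":[0.18,0,-0.23],"twist":0}]}}

```text
clock: 1.6
eef_pos: [0.5818, -0.0086, 0.2952]
tool_rot: [0.713, -0.006, -0.004, -0.701]
ft_force: [0.8, 1.4, 0.2]
grip_width: 0.0
```

Emit:
{"op": "move_arm", "data": {"increments": [{"grip":1,"linear":[0.1,0,-0.12],"twist":0},{"grip":1,"linear":[0.05,0.1,-0.05],"twist":0},{"grip":1,"linear":[0,0.1,0],"twist":0},{"grip":1,"linear":[0,0.05,0],"twist":0},{"grip":1,"linear":[0,0,0],"twist":0}]}}

```text
clock: 2.1
eef_pos: [0.614, -0.0533, 0.2379]
tool_rot: [0.714, -0.012, -0.003, -0.701]
ft_force: [-0.1, 0.5, 0.8]
grip_width: 0.0003
```

Emit:
{"op": "move_arm", "data": {"increments": [{"grip":1,"linear":[0,0.06,0],"twist":0},{"grip":1,"linear":[0,0.06,0],"twist":0},{"grip":1,"linear":[0,0.06,0],"twist":0},{"grip":1,"linear":[0,0.06,0],"twist":0},{"grip":1,"linear":[0,0.06,0],"twist":0}]}}

```text
clock: 2.6
eef_pos: [0.6149, -0.0518, 0.1816]
tool_rot: [0.714, -0.007, -0.001, -0.7]
ft_force: [1.5, 0.3, 4.0]
grip_width: 0.0002
```

Emit:
{"op": "move_arm", "data": {"increments": [{"grip":1,"linear":[0,0.05,0],"twist":0},{"grip":1,"linear":[0,0.05,0],"twist":0},{"grip":1,"linear":[0,0.03,0],"twist":0},{"grip":1,"linear":[0,0.02,0],"twist":0},{"grip":1,"linear":[0,0.02,0],"twist":0}]}}

```text
clock: 3.1
eef_pos: [0.6179, -0.0512, 0.1495]
tool_rot: [0.714, -0.003, 0.002, -0.7]
ft_force: [2.1, -0.6, 2.7]
grip_width: -0.0001
```

Emit:
{"op": "move_arm", "data": {"increments": [{"grip":1,"linear":[0,0.02,0],"twist":0},{"grip":1,"linear":[0,0.02,0],"twist":0},{"grip":1,"linear":[0,0.02,0],"twist":0},{"grip":1,"linear":[0,0.02,0],"twist":0},{"grip":1,"linear":[0,0.02,0],"twist":0}]}}

```text
clock: 3.6
eef_pos: [0.619, -0.0515, 0.1288]
tool_rot: [0.714, -0.002, 0.003, -0.7]
ft_force: [2.4, -0.1, 2.5]
grip_width: -0.0
```

Run:
```python
from h import *
a,d,K,W=cam("scene");P=cloud(d,K,W);np.savez("s1.npz",P=P);b=cam("side")[0]
cv2.imwrite("pics/c1.png",np.hstack([cv2.resize(a[110:310,205:405],(400,400)),cv2.resize(b[120:330,215:425],(400,400))]))
```

```text
(no output)
```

View pics/c1.png

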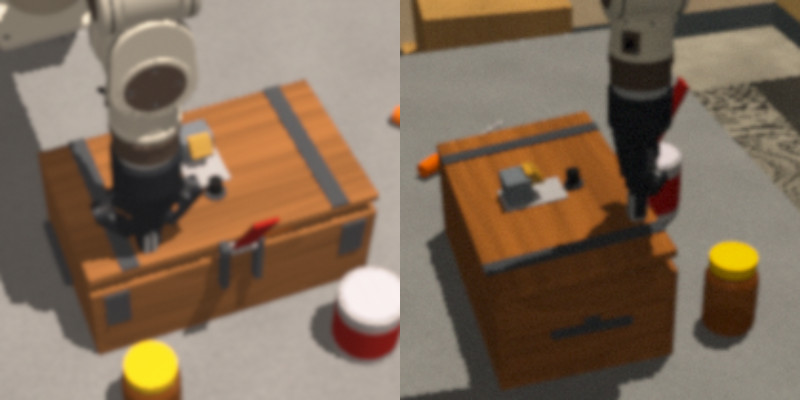

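Run:
```python
from h import *
P=np.load("s1.npz")["P"].reshape(-1,3)
m=(P[:,2]>.1)&(P[:,2]<.2)&(P[:,1]>.12)&(P[:,1]<.2)&(P[:,0]>.40)&(P[:,0]<.66)
for x in np.arange(.41,.66,.02):
    q=P[m&(abs(P[:,0]-x)<.01)]; print(x.round(2),len(q),np.median(q[:,2]).round(4) if len(q) else 0)
obs()
```

```text
0.41 0 0
0.43 97 0.1441
0.45 175 0.146
0.47 171 0.1478
0.49 179 0.1497
0.51 180 0.1512
0.53 187 0.1529
0.55 195 0.1547
0.57 201 0.1565
0.59 202 0.1586
0.61 206 0.16
0.63 256 0.1612
0.65 493 0.1296
{'clock': 3.7, 'joint_pos': [-0.073, 0.515, 0.222, 1.278, -0.019, -0.066], 'eef_pos': [0.618, -0.051, 0.128], 'tool_rot': [0.714, -0.003, 0.002, -0.7], 'ft_force': [0.054, 0.081, 0.453], 'grip_width': -0.0}
tool axes (cols)
 [[ 1.    -0.001  0.007]
 [-0.007 -0.019  1.   ]
 [-0.001 -1.    -0.019]]
```

Run:
```python
from h import *
for n in("scene","side"):
    im,d,K,W=cam(n);P=cloud(d,K,W)
    C=np.linalg.inv(W);p=C[:3,:3]@np.array([.618,-.051,.128])+C[:3,3];uv=K@p;print(n,"TCP px",(uv[:2]/uv[2]).round(1),"depth",p[2].round(3))
    p=C[:3,:3]@np.array([.618,-.051,.16])+C[:3,3];w=K@p;w=w[:2]/w[2];print(w.round(1))
    u,v=w.astype(int);c=im[v-40:v+30,u-35:u+35].copy();c=cv2.resize(c,(400,400),interpolation=cv2.INTER_CUBIC)
    for q,col in((uv[:2]/uv[2],(0,255,0)),(w,(255,0,0))):
        cv2.circle(c,(int((q[0]-u+35)*400/70),int((q[1]-v+40)*400/70)),4,col,1)
    cv2.imwrite(f"pics/t_{n}.png",c)
a,b=[cv2.imread(f"pics/t_{n}.png") for n in("scene","side")];cv2.imwrite("pics/t.png",np.hstack([a,b]))
```

```text
scene TCP px [278.8 240.7] depth 1.41
[278.3 232.7]
side TCP px [337.7 245.2] depth 1.271
[338.1 233.9]
```

View pics/t.png

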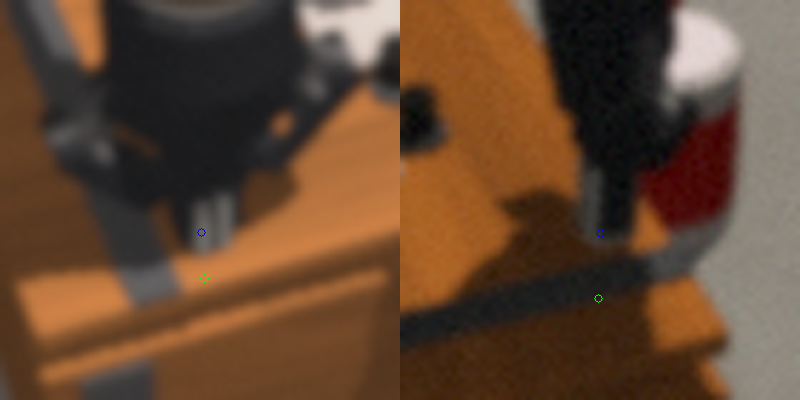

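The marked TCP (green) lies about 30 mm below the real fingertips, which stand on the lid at z ≈ 0.16, while x and y agree within about 5 mm. The reported z therefore reads ≈ 0.03 too low. The lid is still at ≈ 0.09 rad, so I'll keep pressing.

Emit:
{"op": "move_arm", "data": {"increments": [{"grip":1,"linear":[0,0.025,0],"twist":0},{"grip":1,"linear":[0,0.02,0],"twist":0},{"grip":1,"linear":[0,0.02,0],"twist":0},{"grip":1,"linear":[0,0.015,0],"twist":0},{"grip":1,"linear":[0,0.01,0],"twist":0}]}}

```text
clock: 4.3
eef_pos: [0.6193, -0.0516, 0.1103]
tool_rot: [0.714, -0.001, 0.003, -0.7]
ft_force: [-3.4, 1.1, 17.4]
grip_width: 0.0
```

Emit:
{"op": "move_arm", "data": {"increments": [{"grip":1,"linear":[0,0.015,0],"twist":0},{"grip":1,"linear":[0,0.015,0],"twist":0},{"grip":1,"linear":[0,0.01,0],"twist":0},{"grip":1,"linear":[0,0,0],"twist":0},{"grip":1,"linear":[0,0,0],"twist":0}]}}

```text
clock: 4.8
eef_pos: [0.6184, -0.0517, 0.1105]
tool_rot: [0.714, 0.0, 0.005, -0.7]
ft_force: [1.0, -0.2, 2.1]
grip_width: 0.0001
```

Hard contact at 17 N with reported z = 0.1105 means the lid is shut and the z offset is +0.031. I'll rise, open, and go above the strap.

Emit:
{"op": "move_arm", "data": {"increments": [{"grip":1,"linear":[0,-0.25,0],"twist":0},{"grip":1,"linear":[0,-0.25,0],"twist":0},{"grip":0.5,"linear":[0,-0.25,0],"twist":0},{"grip":0,"linear":[0,-0.25,0],"twist":-0.01},{"grip":0,"linear":[0.1,-0.05,0.15],"twist":-0.01}]}}

```text
clock: 5.3
eef_pos: [0.6293, -0.0205, 0.3171]
tool_rot: [0.714, 0.004, -0.017, -0.7]
ft_force: [1.0, 0.5, 0.2]
grip_width: 0.0432
```

Emit:
{"op": "move_arm", "data": {"increments": [{"grip":0,"linear":[0.15,0,0.2],"twist":0},{"grip":0,"linear":[0.15,0,0.15],"twist":0},{"grip":0,"linear":[0,0,0],"twist":0},{"grip":0,"linear":[0,0,0],"twist":0},{"grip":0,"linear":[0,0,0],"twist":0}]}}

```text
clock: 5.8
eef_pos: [0.6916, 0.056, 0.3065]
tool_rot: [0.714, 0.002, -0.021, -0.7]
ft_force: [0.6, -1.4, -1.2]
grip_width: 0.0853
```

Run:
```python
from h import *
obs()
w,d,K,W=cam("wrist");a,ds,Ks,Ws=cam("scene");P=cloud(ds,Ks,Ws).reshape(-1,3)
m=(P[:,2]>.1)&(P[:,2]<.2)&(P[:,1]>.12)&(P[:,1]<.2)
for x in(.45,.5,.55,.6,.63):
    q=P[m&(abs(P[:,0]-x)<.01)]; print(x,np.median(q[:,2]).round(4))
Pw=cloud(d,K,W);np.savez("w2.npz",P=Pw,d=d);cv2.imwrite("pics/w2f.png",w)
h=cv2.cvtColor(w,cv2.COLOR_BGR2HSV);mm=((h[...,0]<6)|(h[...,0]>173))&(h[...,1]>170)&(h[...,2]>70)&(d>0)
Q=Pw[mm&(Pw[...,2]>.08)];print(len(Q));o=np.argsort(Q[:,2]);print(Q[o][::max(1,len(o)//12)].round(3))
b=cam("side")[0]
cv2.imwrite("pics/c2.png",np.hstack([cv2.resize(w,(400,300)),cv2.resize(b[60:270,245:525],(400,300))]))
```

```text
{'clock': 5.8, 'joint_pos': [0.089, 0.773, 1.144, 1.971, -0.018, 0.058], 'eef_pos': [0.692, 0.056, 0.307], 'tool_rot': [0.714, 0.002, -0.021, -0.7], 'ft_force': [0.622, -1.383, -1.153], 'grip_width': 0.085}
tool axes (cols)
 [[ 0.999 -0.027 -0.032]
 [ 0.031 -0.021  0.999]
 [-0.027 -0.999 -0.02 ]]
0.45 nan
0.5 0.1434
0.55 0.1434
0.6 0.1442
0.63 0.1437
6245
[[0.658 0.057 0.169]
 [0.665 0.039 0.186]
 [0.673 0.05  0.2  ]
 [0.679 0.037 0.212]
 [0.684 0.047 0.224]
 [0.689 0.042 0.234]
 [0.694 0.054 0.243]
 [0.698 0.04  0.251]
 [0.702 0.049 0.259]
 [0.706 0.061 0.266]
 [0.709 0.044 0.273]
 [0.713 0.061 0.28 ]
 [0.7   0.111 0.403]]
  return _methods._mean(a, axis=axis, dtype=dtype,
  ret = ret.dtype.type(ret / rcount)
```

View pics/c2.png

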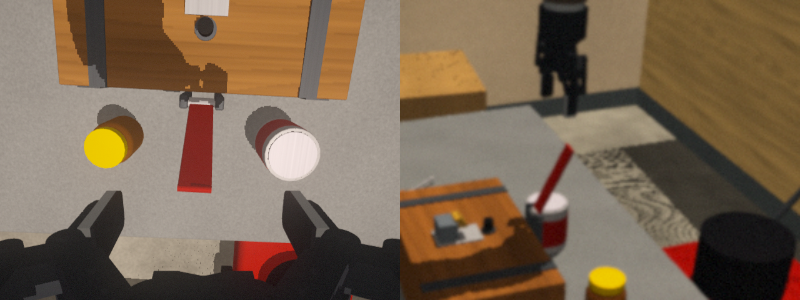

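Lid level at z ≈ 0.1435, so it is shut. Wrist view: strap nose at (195,190) in the crop, fingers either side at (120,195) and (285,195), strap roughly centred. Wrist and scene strap heights agree, so the pose is sound and I need to know where the fingertips sit in the tool frame.

Run:
```python
from h import *
z=np.load("w2.npz");P,d=z["P"],z["d"];p=bot.camera_params("wrist");T=np.array(p["T_tool_cam"]);K=np.array(p["camera_matrix"])
print(T.round(3).tolist())
Pt=cloud(d,K,T)
for u,v in((170,320),(185,312),(190,330),(175,350),(455,312),(470,320),(465,340)): print((u,v),d[v,u].round(3),Pt[v,u].round(3))
m=(d>0)&(d<.22);q=Pt[m];print("near pts tool y max",q[:,1].max().round(3));
for lo,hi in((-.08,0),(0,.08)):
    s=q[(q[:,2]>lo)&(q[:,2]<hi)];t=s[s[:,1]>np.percentile(s[:,1],99.5)];print(len(s),t.mean(0).round(4))
```

```text
[[-0.0, 0.96, 0.279, -0.071], [0.001, -0.279, 0.96, -0.176], [1.0, 0.0, -0.001, -0.0], [0.0, 0.0, 0.0, 1.0]]
(170, 320) 0.127 [-0.011 -0.061 -0.046]
(185, 312) 0.132 [-0.011 -0.055 -0.043]
(190, 330) 0.136 [-0.004 -0.053 -0.043]
(175, 350) 0.123 [-0.005 -0.067 -0.043]
(455, 312) 0.141 [-0.007 -0.047  0.043]
(470, 320) 0.127 [-0.011 -0.061  0.043]
(465, 340) 0.131 [-0.003 -0.059  0.043]
near pts tool y max 0.027
28620 [ 0.0217  0.0258 -0.0105]
27219 [0.0235 0.0245 0.0032]
```

The open fingertips are at tool y ≈ −0.045. So the real tips sit 32 mm short of the stated TCP when shut, matching the lid contact, and the grasp point is ≈ 0.052 behind the reported TCP. The grasp target is the strap at 100 mm from the pin, (0.700, 0.050, 0.252), so reported TCP z ≈ 0.20.

Emit:
{"op": "move_arm", "data": {"increments": [{"grip":0,"linear":[0.04,0.05,-0.03],"twist":0},{"grip":0,"linear":[0,0.15,0],"twist":0},{"grip":0,"linear":[0,0.15,0],"twist":0},{"grip":0,"linear":[0,0.1,0],"twist":0},{"grip":0,"linear":[0,0.08,0],"twist":0}]}}

```text
clock: 6.45
eef_pos: [0.6994, 0.0403, 0.2084]
tool_rot: [0.714, 0.006, -0.01, -0.7]
ft_force: [0.4, -0.3, 0.8]
grip_width: 0.0854
```

Emit:
{"op": "move_arm", "data": {"increments": [{"grip":0,"linear":[0,0,0],"twist":0},{"grip":0,"linear":[0,0,0],"twist":0},{"grip":0,"linear":[0,0,0],"twist":0},{"grip":0,"linear":[0,0,0],"twist":0},{"grip":0,"linear":[0,0,0],"twist":0}]}}

```text
clock: 6.95
eef_pos: [0.6986, 0.0367, 0.2107]
tool_rot: [0.714, 0.005, -0.008, -0.7]
ft_force: [0.2, 0.4, 0.2]
grip_width: 0.0851
```

Emit:
{"op": "move_arm", "data": {"increments": [{"grip":0,"linear":[0.01,0.04,0.06],"twist":0},{"grip":0,"linear":[0,0,0],"twist":0},{"grip":0.5,"linear":[0,0,0],"twist":0},{"grip":1,"linear":[0,0,0],"twist":0},{"grip":1,"linear":[0,0,0],"twist":0}]}}

```text
clock: 7.45
eef_pos: [0.7013, 0.0508, 0.2027]
tool_rot: [0.714, 0.007, -0.008, -0.7]
ft_force: [0.7, -0.2, -0.1]
grip_width: 0.0441
```

Emit:
{"op": "move_arm", "data": {"increments": [{"grip":1,"linear":[0,0,0],"twist":0},{"grip":1,"linear":[0,0,0],"twist":0},{"grip":1,"linear":[0,0,0],"twist":0},{"grip":1,"linear":[0,0,0],"twist":0},{"grip":1,"linear":[0,0,0],"twist":0}]}}

```text
clock: 7.95
eef_pos: [0.7017, 0.0484, 0.2033]
tool_rot: [0.714, 0.005, -0.005, -0.7]
ft_force: [-0.8, -1.5, 1.1]
grip_width: 0.0271
```

Gripped (27 mm). Now swing along the arc about the pin.

Emit:
{"op": "move_arm", "data": {"increments": [{"grip":1,"linear":[-0.085,-0.033,0],"twist":0},{"grip":1,"linear":[-0.089,-0.017,0],"twist":0},{"grip":1,"linear":[-0.09,-0.002,0],"twist":0},{"grip":1,"linear":[0,0,0],"twist":0},{"grip":1,"linear":[0,0,0],"twist":0}]}}

```text
clock: 8.45
eef_pos: [0.6576, 0.0492, 0.2135]
tool_rot: [0.713, 0.012, 0.001, -0.701]
ft_force: [1.3, -2.4, -0.5]
grip_width: 0.0268
```

Emit:
{"op": "move_arm", "data": {"increments": [{"grip":1,"linear":[-0.089,0.005,0],"twist":0},{"grip":1,"linear":[-0.088,0.022,0],"twist":0},{"grip":1,"linear":[-0.082,0.037,0],"twist":0},{"grip":1,"linear":[0,0,0],"twist":0},{"grip":1,"linear":[0,0,0],"twist":0}]}}

```text
clock: 8.95
eef_pos: [0.6199, 0.0495, 0.2058]
tool_rot: [0.714, 0.024, 0.01, -0.7]
ft_force: [1.0, 0.3, -0.5]
grip_width: 0.0265
```

Emit:
{"op": "move_arm", "data": {"increments": [{"grip":1,"linear":[-0.085,0.039,0],"twist":0},{"grip":1,"linear":[-0.073,0.053,0],"twist":0},{"grip":1,"linear":[-0.057,0.058,0],"twist":0},{"grip":1,"linear":[0,0,0],"twist":0},{"grip":1,"linear":[0,0,0],"twist":0}]}}

```text
clock: 9.45
eef_pos: [0.5907, 0.05, 0.1859]
tool_rot: [0.713, 0.035, 0.019, -0.7]
ft_force: [0.9, 1.1, 0.9]
grip_width: 0.0264
```

Emit:
{"op": "move_arm", "data": {"increments": [{"grip":1,"linear":[-0.065,0.062,0],"twist":0},{"grip":1,"linear":[-0.055,0.07,0],"twist":0},{"grip":1,"linear":[-0.03,0.045,0],"twist":0},{"grip":1,"linear":[0,0,0],"twist":0},{"grip":0,"linear":[0,0,0],"twist":0}]}}

```text
clock: 9.95
eef_pos: [0.5706, 0.0508, 0.1564]
tool_rot: [0.712, 0.04, 0.022, -0.701]
ft_force: [-0.2, 0.4, -0.5]
grip_width: 0.0395
```

Emit:
{"op": "move_arm", "data": {"increments": [{"grip":0,"linear":[0,0,0],"twist":0},{"grip":0,"linear":[0,0,0],"twist":0},{"grip":0,"linear":[0,0,0],"twist":0},{"grip":0,"linear":[0,-0.15,0],"twist":0},{"grip":0,"linear":[0,-0.25,0],"twist":0}]}}

```text
clock: 10.45
eef_pos: [0.5582, 0.051, 0.2278]
tool_rot: [0.713, 0.032, 0.014, -0.7]
ft_force: [0.6, -0.2, 0.7]
grip_width: 0.0855
```

Emit:
{"op": "move_arm", "data": {"increments": [{"grip":1,"linear":[0,0,0],"twist":0},{"grip":1,"linear":[0,0,0],"twist":0},{"grip":1,"linear":[0,0,0],"twist":0},{"grip":1,"linear":[0,0,0],"twist":0},{"grip":1,"linear":[0,0,0],"twist":0}]}}

```text
clock: 10.95
eef_pos: [0.5609, 0.0511, 0.2333]
tool_rot: [0.713, 0.035, 0.017, -0.7]
ft_force: [0.7, -0.4, -1.1]
grip_width: 0.0125
```

Run:
```python
from h import *
obs()
for n in("wrist","scene","side"):
    im,d,K,W=cam(n);cv2.imwrite(f"pics/{n}3.png",im);P=cloud(d,K,W)
    h=cv2.cvtColor(im,cv2.COLOR_BGR2HSV);m=((h[...,0]<6)|(h[...,0]>173))&(h[...,1]>170)&(h[...,2]>70)&(d>0)
    Q=P[m];Q=Q[(Q[:,0]>.5)&(Q[:,0]<.68)&(Q[:,2]>.15)&(Q[:,2]<.3)&(abs(Q[:,1]-.05)<.04)]
    o=np.argsort(Q[:,0]);print(n,len(o));print(Q[o][::max(1,len(o)//6)].round(3), Q[:,1].min().round(3),Q[:,1].max().round(3) if len(Q) else 0)
    B=(h[...,0]>18)&(h[...,0]<32)&(h[...,1]>100)&(h[...,2]>80)&(d>0);Y=P[B];Y=Y[(Y[:,0]<.6)&(Y[:,0]>.45)&(Y[:,2]>.14)&(Y[:,2]<.2)&(abs(Y[:,1]-.05)<.05)]
    if len(Y):print("bolt",Y.mean(0).round(3),Y.max(0).round(3),Y.min(0).round(3))
a,b=cv2.imread("pics/wrist3.png"),cv2.imread("pics/side3.png")
cv2.imwrite("pics/c3.png",np.hstack([cv2.resize(a,(400,300)),cv2.resize(b[100:310,205:485],(400,300))]))
```

```text
{'clock': 10.95, 'joint_pos': [0.105, 0.294, 0.161, 1.366, -0.024, 0.079], 'eef_pos': [0.561, 0.051, 0.233], 'tool_rot': [0.713, 0.035, 0.017, -0.7], 'ft_force': [0.654, -0.376, -1.124], 'grip_width': 0.012}
tool axes (cols)
 [[ 0.997  0.074 -0.025]
 [ 0.026 -0.017  1.   ]
 [ 0.074 -0.997 -0.018]]
wrist 4922
[[0.546 0.047 0.238]
 [0.551 0.047 0.239]
 [0.56  0.065 0.233]
 [0.57  0.045 0.225]
 [0.592 0.045 0.211]
 [0.619 0.051 0.193]
 [0.652 0.055 0.17 ]] 0.038 0.066
bolt [0.516 0.051 0.184] [0.531 0.066 0.187] [0.51  0.04  0.171]
scene 596
[[0.534 0.053 0.177]
 [0.57  0.058 0.228]
 [0.585 0.043 0.217]
 [0.602 0.063 0.205]
 [0.619 0.039 0.193]
 [0.635 0.04  0.182]
 [0.653 0.045 0.171]] 0.037 0.065
side 186
[[0.55  0.054 0.238]
 [0.565 0.055 0.229]
 [0.581 0.037 0.22 ]
 [0.596 0.037 0.209]
 [0.614 0.037 0.197]
 [0.635 0.051 0.183]] 0.03 0.065
bolt [0.52  0.044 0.179] [0.527 0.052 0.185] [0.513 0.039 0.167]
```

View pics/c3.png

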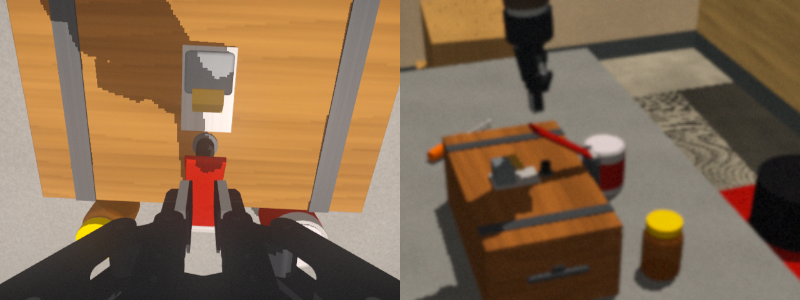

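The strap is at ≈ 34° (nose (0.546, 0.052, 0.238)), on the centre line y ≈ 0.052. The bolt's front is at x ≈ 0.531, as expected. The shut fingertips are at x ≈ 0.559, 97 mm from the pin, clear of the bolt. Now push the strap down.

Emit:
{"op": "move_arm", "data": {"increments": [{"grip":1,"linear":[-0.005,0.08,0],"twist":0},{"grip":1,"linear":[-0.005,0.07,0],"twist":0},{"grip":1,"linear":[-0.005,0.07,0],"twist":0},{"grip":1,"linear":[-0.005,0.07,0],"twist":0},{"grip":1,"linear":[-0.005,0.06,0],"twist":0}]}}

```text
clock: 11.6
eef_pos: [0.563, 0.0502, 0.1628]
tool_rot: [0.712, 0.037, 0.019, -0.701]
ft_force: [-0.3, -0.2, 1.8]
grip_width: -0.0003
```

Emit:
{"op": "move_arm", "data": {"increments": [{"grip":1,"linear":[-0.01,0.03,0],"twist":0},{"grip":1,"linear":[-0.01,0.02,0],"twist":0},{"grip":1,"linear":[-0.005,0.02,0],"twist":0},{"grip":1,"linear":[0,0,0],"twist":0},{"grip":1,"linear":[0,0,0],"twist":0}]}}

```text
clock: 12.1
eef_pos: [0.5589, 0.0499, 0.1474]
tool_rot: [0.712, 0.037, 0.019, -0.701]
ft_force: [-0.3, -0.1, -1.1]
grip_width: 0.0001
```

Emit:
{"op": "move_arm", "data": {"increments": [{"grip":1,"linear":[0,0.015,0],"twist":0},{"grip":1,"linear":[0,0.01,0],"twist":0},{"grip":1,"linear":[0,0.01,0],"twist":0},{"grip":1,"linear":[0,0.005,0],"twist":0},{"grip":1,"linear":[0,0,0],"twist":0}]}}

```text
clock: 12.6
eef_pos: [0.5588, 0.0499, 0.1437]
tool_rot: [0.712, 0.038, 0.019, -0.701]
ft_force: [-0.3, 0.5, 0.1]
grip_width: 0.0005
```

Emit:
{"op": "move_arm", "data": {"increments": [{"grip":1,"linear":[0,0.015,0],"twist":0},{"grip":1,"linear":[0,0.012,0],"twist":0},{"grip":1,"linear":[0,0.01,0],"twist":0},{"grip":1,"linear":[0,0.01,0],"twist":0},{"grip":1,"linear":[0,0.01,0],"twist":0}]}}

```text
clock: 13.1
eef_pos: [0.5587, 0.05, 0.1381]
tool_rot: [0.712, 0.039, 0.02, -0.701]
ft_force: [-4.4, -0.5, 8.3]
grip_width: -0.0001
```

Emit:
{"op": "move_arm", "data": {"increments": [{"grip":1,"linear":[0,0.01,0],"twist":0},{"grip":1,"linear":[0,0.01,0],"twist":0},{"grip":1,"linear":[0,0.01,0],"twist":0},{"grip":1,"linear":[0,0.01,0],"twist":0},{"grip":1,"linear":[0,0.01,0],"twist":0}]}}

```text
clock: 13.6
eef_pos: [0.5586, 0.0501, 0.1351]
tool_rot: [0.711, 0.04, 0.021, -0.701]
ft_force: [-4.6, -0.5, 11.4]
grip_width: 0.0001
```

Emit:
{"op": "move_arm", "data": {"increments": [{"grip":1,"linear":[0,0.01,0],"twist":0},{"grip":1,"linear":[0,0.01,0],"twist":0},{"grip":1,"linear":[0,0.01,0],"twist":0},{"grip":1,"linear":[0,0.01,0],"twist":0},{"grip":1,"linear":[0,0.01,0],"twist":0}]}}

```text
clock: 14.1
eef_pos: [0.5587, 0.0501, 0.1335]
tool_rot: [0.711, 0.042, 0.023, -0.702]
ft_force: [-6.9, 0.2, 14.8]
grip_width: -0.0001
```

Emit:
{"op": "move_arm", "data": {"increments": [{"grip":1,"linear":[0,0.01,0],"twist":0},{"grip":1,"linear":[0,-0.05,0],"twist":0},{"grip":1,"linear":[0,-0.25,0],"twist":0},{"grip":1,"linear":[0,-0.25,0],"twist":0},{"grip":1,"linear":[0,-0.25,0],"twist":0}]}}

```text
clock: 14.6
eef_pos: [0.5385, 0.0513, 0.288]
tool_rot: [0.712, 0.036, 0.017, -0.701]
ft_force: [1.5, 0.4, -0.5]
grip_width: 0.0
```

Run:
```python
from h import *
obs()
for n in("wrist","scene","side"):
    im,d,K,W=cam(n);cv2.imwrite(f"pics/{n}4.png",im);P=cloud(d,K,W)
    h=cv2.cvtColor(im,cv2.COLOR_BGR2HSV);m=((h[...,0]<6)|(h[...,0]>173))&(h[...,1]>170)&(h[...,2]>70)&(d>0)
    Q=P[m];Q=Q[(Q[:,0]>.5)&(Q[:,0]<.68)&(Q[:,2]>.15)&(Q[:,2]<.3)&(abs(Q[:,1]-.05)<.03)]
    s=[np.median(Q[abs(Q[:,0]-x)<.007][:,2]).round(4) for x in(.54,.56,.58,.6,.62,.64)];print(n,len(Q),"strap top z",s,"xmin",np.percentile(Q[:,0],1).round(4))
    B=(h[...,0]>14)&(h[...,0]<32)&(h[...,1]>90)&(h[...,2]>60)&(d>0);Y=P[B];Y=Y[(Y[:,0]<.6)&(Y[:,0]>.48)&(Y[:,2]>.165)&(Y[:,2]<.2)&(abs(Y[:,1]-.05)<.05)]
    if len(Y):print("bolt",np.percentile(Y,[1,99],0).round(4))
    print("lid",np.median(P[(abs(P[...,0]-.6)<.02)&(abs(P[...,1]-.15)<.03)&(P[...,2]>.1)&(P[...,2]<.2)][:,2]).round(4))
a,b=cv2.imread("pics/wrist4.png"),cv2.imread("pics/scene4.png")
cv2.imwrite("pics/c4.png",np.hstack([cv2.resize(a[20:320,160:480],(426,400)),cv2.resize(b[150:250,260:350],(360,400))]))
```

```text
{'clock': 14.6, 'joint_pos': [0.109, 0.241, 0.231, 1.488, -0.022, 0.081], 'eef_pos': [0.538, 0.051, 0.288], 'tool_rot': [0.712, 0.036, 0.017, -0.701], 'ft_force': [1.473, 0.384, -0.535], 'grip_width': 0.0}
tool axes (cols)
 [[ 0.997  0.075 -0.026]
 [ 0.027 -0.014  1.   ]
 [ 0.074 -0.997 -0.016]]
wrist 3537 strap top z [np.float64(0.1662), np.float64(0.1661), np.float64(0.1661), np.float64(0.166), np.float64(nan), np.float64(nan)] xmin 0.534
bolt [[0.5101 0.0398 0.1707]
 [0.5314 0.0652 0.1867]]
lid 0.1435
scene 412 strap top z [np.float64(0.1653), np.float64(0.1656), np.float64(0.1657), np.float64(0.1661), np.float64(0.1651), np.float64(0.1662)] xmin 0.5381
bolt [[0.5082 0.0402 0.1669]
 [0.5346 0.0677 0.188 ]]
lid 0.1432
side 313 strap top z [np.float64(0.1648), np.float64(0.1645), np.float64(0.1646), np.float64(0.1651), np.float64(0.1646), np.float64(0.1648)] xmin 0.5359
bolt [[0.5122 0.0353 0.1667]
 [0.5307 0.068  0.1863]]
lid 0.1424
  return _methods._mean(a, axis=axis, dtype=dtype,
  ret = ret.dtype.type(ret / rcount)
```

View pics/c4.png

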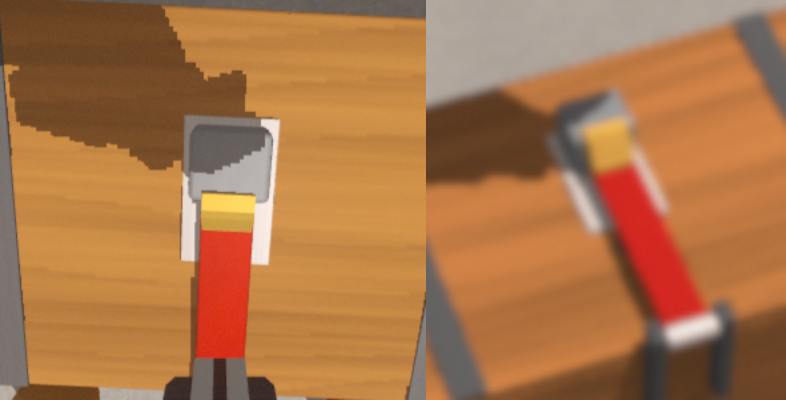

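The strap is level: its top is at z ≈ 0.165–0.166 all along, 23 mm above the lid. The brass bolt covers its nose at crop pixel (228,215), and the bolt's front is at x ≈ 0.531, where it was when sprung out before. The gripper is clear, so I'm handing in.

```bash
python3 -c "
from workcell import bot; bot.job_done()"
```

```text
the job is handed in; nothing more can be done
```

I shut the lid and swung the strap over. I then pressed it down to about 15 N (last force reading, plus one more 2 mm step) until the bolt snapped over its nose, and handed the job in at about 15 s.

- **Lid and strap:** After letting go, all three cameras showed the strap level, with its top at z ≈ 0.165–0.166 m. The lid was flat at about 0.143 m.
- **Bolt:** Its front was back at x ≈ 0.531 m, over the strap's nose and the same as before pressing.
- **Gripper:** It was more than 100 mm above the chest, with no significant force on it.
- **Disagreement found:** The real fingertips sit about 32 mm short of the stated TCP. The lid contact and the wrist depth image both showed this, and I allowed for it.
- **Not checked:** I did not measure the can, jar, hammer or screwdriver again. The arm never went near the hammer or screwdriver, and worked well above the can and jar.

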